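Unlock a pressure cooker, set its lid aside and put the spatula in

TASK

I am about to brown onions in the pressure cooker. Unlock it by turning the handle on its lid all the way from locked to open, lift the lid off and set it down gently, right way up, in the middle of the chopping board with its handle left open; then take the wooden spatula out of the cutlery box and put it blade first into the pot. Leave the pot, the cutlery box and the other things standing where they are.

Things in the scene. Friction and masses are not known exactly. Their poses are not given: they have to be found in the camera images.
- cooker_pot: Steel pot of a small pressure cooker, loose, 1.5 kg. Origin: centre of its underside, z up. Rim at z = 100 mm, 188 mm across outside; inside 160 mm wide, inner floor at z = 8 mm. Two black side handles lie along its +x and -x, reaching 138 mm from the centre, below the rim.
- cooker_lid: Steel lid, 0.57 kg; on the pot at the start, axes as the pot's. Origin: on its axis at its lowest points (jaws, forks), 84 mm above the pot's underside when seated. Jaws at +y and -y grip under the pot's rim when locked (102 mm from the axis; open: 116). Forks at +x and -x straddle the pot's side-handle blocks: lift straight up 20 mm to come free. Lid top with jaw arms z = 37 mm, valve 43.
- lock_handle (a joint): Rotary handle on the lid's axis, rad: 0 = locked, 1.2 = open (end stops), growing counter-clockwise from above. A black upright bar 92 mm long, 22 wide, 36 high; at 0 it lies along the lid's x (towards the pot's side handles), at 1.2 it is 69 degrees on. A spring detent (about 0.2 N m) throws it to the nearer end. It moves the jaws out; the lid is lifted by it too.
- lid_grip (a point): Centre of the handle bar, on the lid's axis, 67 mm above the lid's origin; the bar reaches 18 mm above and below it. Axes as the lid's (it does not turn with the handle).
- chopping_board: Pale wooden chopping board 260 x 250 mm (x, y), fixed. Origin: centre of its underside at worktop level; its top is 24 mm above.
- cutlery_box: Grey plastic cutlery box, open on top, 108 x 116 x 131 mm (x, y, z), loose, 0.25 kg. Origin: centre of its underside. A wall at y = 0, 110 mm high, halves it; outer walls 3 mm thick, 128 mm high.
- spatula: Flat wooden spatula 215 mm long, 60 g, standing blade down in the +y half of the cutlery box, handle leaning about 17 degrees to the box's +y wall. Origin: middle of the blade's lower edge; z along the handle to its top; x along the blade's width (50 mm), y its thickness (7 mm). Blade 75 mm long, then a round handle 15 to 17 mm thick.
- spatula_grip (a point): Point on the axis of the spatula's handle, 180 mm from the blade's edge and 35 mm below the handle's top; a good place to grip. Axes as the spatula's.
- spatula_mid (a point): Point on the spatula's axis, 100 mm from the blade's edge.
- beans_tin: Bystander: squat tin, 75 mm wide, 58 mm high, behind the pot.
- spice_jar: Bystander: spice jar, 45 mm wide, 109 mm high, behind the pot.
- spice_jar_b: Bystander: spice jar, 44 mm wide, 106 mm high, at the right near the cutlery box.
- mug: Bystander: dark mug, 92 x 121 x 94 mm, behind the chopping board.

How it is judged:
On the way, in this order (a step that is already met when the one before it is completed fails the run):
1. the handle is turned fully to open while the lid still sits on the pot (value of joint lock_handle above 1.1 rad and z of cooker_lid in the frame of cooker_pot below 0.096 m and horizontal distance between cooker_lid and cooker_pot below 0.012 m), for 0.2 s.
2. the lid lies right way up in the middle of the chopping board, let go, before the spatula goes into the pot (horizontal distance between cooker_lid and chopping_board below 0.04 m and z of cooker_lid in the frame of chopping_board between 0.018 and 0.03 m and angle between cooker_lid's own z axis and vertical below 0.1 rad and contact force between the fingers and cooker_lid below 0.1 N and linear speed of cooker_lid below 0.03 m/s and horizontal distance between spatula and cooker_pot above 0.1 m), for 0.2 s.
At the end, for the whole second after the job is handed in: Lid at rest on the board, upright (0.1 rad), centre within 40 mm of the board's, handle at open (over 1.05 rad); spatula at rest in the pot, blade edge inside and under 50 mm above the pot's underside, handle up; pot and cutlery box upright (value of joint lock_handle above 1.05 rad and horizontal distance between cooker_lid and chopping_board below 0.04 m and z of cooker_lid in the frame of chopping_board between 0.018 and 0.03 m and angle between each of cooker_lid, cooker_pot, cutlery_box's own z axis and vertical below 0.1 rad and linear speed of each of cooker_lid, spatula below 0.03 m/s and horizontal distance between spatula and cooker_pot below 0.085 m and z of spatula in the frame of cooker_pot between 0.004 and 0.05 m and z of spatula_grip in the frame of cooker_pot above 0.05 m); the robot touches nothing.
It fails at once if the pot is dragged more than 50 mm (distance of cooker_pot from where it was at the start of the episode above 0.05 m).
It fails at once if the cutlery box is dragged more than 50 mm or tipped over (distance of cutlery_box from where it was at the start of the episode above 0.05 m or angle between cutlery_box's own z axis and vertical above 0.5 rad).
It fails at once if the lid is let fall (linear speed of cooker_lid above 0.6 m/s and contact force between the fingers and cooker_lid below 0.1 N).
It fails at once if a bystander is pushed more than 40 mm (distance of any of beans_tin, spice_jar, spice_jar_b, mug from where it was at the start of the episode above 0.04 m).
It also fails if it takes over 70 s, if anything falls off the work surface, if the arm or the gripper's body presses on something with over 40 N, if the wrist force passes 120 N, or if a joint passes its speed limit or range.

ROBOT

A 6-joint arm with a two-finger parallel gripper is mounted at the origin on a cart in front of the work surface, level with it; the furniture and walls round the work are solid. World frame = base frame: x ahead of the robot, y to its left, z up, the work surface at z = 0. Lengths are in m, angles in rad, forces in N, time in s.
With the tool pointing down it reaches from about 0.25 to 0.725 m from the base axis. Payload 4 kg.
Tool frame: the origin (TCP) lies on the centre line of the jaws, within the pads' length; the fingertips stand 25 mm ahead of it and the grasp point (between the pads) lies 6 mm ahead of it; z points along the fingers, x is the direction in which the jaws open and shut, and the axes are right-handed (so a half turn about z gives the same grasp; the last joint's range is limited). The gripper opens to 85 mm and grips with 20 to 120 N. Pads are 22 mm wide; open, the fingers measure 114 mm over their backs; the gripper's body (76 mm by 85 mm) begins 54 mm behind the grasp point. The pads swing forward as they close: fully open they stand 13 mm farther back than shut.
Start: joints at [1.324, 0.241, 0.005, 1.335, 0, 1.571], TCP at [0.122, 0.485, 0.256] pointing down, gripper open.
Joint ranges: [-2.72, 2.72], [-1.05, 1.87], [-1.09, 1.28], [-1.99, 2.15], [-1.42, 1.44], [-3.14, 3.14]. Speed limits (rad/s): [2.79, 2.79, 3.14, 3.14, 3.14, 3.14].

INTERFACE

Orientations are given as a unit quaternion [x, y, z, w].
In Python, from workcell import bot, imaging, order gives the robot as it stands.
- The arm moves only by the tool carry_out, never from a script. Its argument "moves" is a list of rows, each a list of 5 numbers: the shift along the tool's x, y, z scaled (see below), then the turn about the tool's z scaled (see below), then the opening, from -1 (shut) to 1 (fully open). In form: [[tx, ty, tz, roll, hand], ...]. A call has 1 to 20 rows; each row is the pose to reach, as a shift and turn from the pose commanded when the call began, along the tool's axes at that moment; what a row does not reach only later rows make up. The controller multiplies each number of a shift by 0.1 m and each number of a turn by 90 degrees. A row lasts 1/10 s, in which the tool goes at most 50 mm and 8.59 degrees, less where a joint would pass 70% of its speed; a pose out of reach is approached as far as the arm can. A call with a number of a shift or a turn outside -1 to 1 is refused whole. A call with a gripper value outside its range is refused whole. The fingers move at their own pace and stop on an object; the grip force is fixed at half the most. Time passes only in rows, so rows that repeat a pose let the fingers close. It gives the time, the measured TCP pose, the force and the opening at its end, in the units of the state.
- bot.get_obs(): the state, without advancing time (a new reading comes with each control period).
- imaging.camera(name): name is "side" or "top" or "wrist"; returns the picture (480x640x3 uint8, red, green, blue); there is no depth.
- imaging.camera_model(name): a dict with "fovy" (degrees; the focal length in pixels is half the picture's height over the tangent of half this angle, whatever the lens; pixels are square), "cx", "cy" (the principal point, pixels), "dist" ([k1, k2, p1, p2, k3] as OpenCV has them; the pictures are not rectified), "eye" and "rotation" of the camera in the world. Camera axes: x right, y up, looking along -z (the intrinsics and any distortion apply to the point x, -y, -z); pixel columns grow to the right and rows downward; lengths in m; the calibration is good to about 2 mm. A picture is of the moment at which its call begins: read the wrist's pose just before it. camera_model takes no time and is no camera call; for the wrist camera it gives the pose at the moment of the call.
- order.job_done(): hands the job in, once; it reports no verdict.
The state is a dict: "clock": time; "joint_pos": joint angles; "joint_vel": joint speeds; "tau": joint torques, N m; "eef_pos": TCP position; "tool_rot": TCP orientation; "ft_force": force on the tool from outside, world axes, zero at the start; "ft_torque": the same for the moment, N m; "grip_width": finger opening in m.
Only numpy, scipy, OpenCV 4.12 (cv2) and the standard library are available. Lean on these libraries where they do the work, as an engineer would, in place of code of your own. Each camera call takes 0.05 s, during which the arm holds its last target.

## Working session

There is one attempt and no reset: what is moved stays moved. The work goes in short steps, Python scripts to look and compute and a tool call to move; the robot and the scene stay as the last step left them, time stands still between calls to the robot, and variables do not carry over. Pictures are saved under pics/ and viewed, and the job is handed in when it is done.

Besides the shell and the picture viewer there is one more tool, called after "Call:" by a JSON object that holds its "api" and its "payload", one argument or row to a line. carry_out: Moves the arm, as the interface text tells. Its arguments: {"type":"object","properties":{"moves":{"type":"array","items":{"type":"array","items":{"type":"number","minimum":-1,"maximum":1}}}},"required":["moves"]}

```bash
mkdir -p pics; ls; python3 - <<'E'
from workcell import bot, imaging, order
import cv2, json
o=bot.get_obs()
for k in o: print(k,o[k])
for n in ["side","top","wrist"]:
    print(n,imaging.camera_model(n))
    cv2.imwrite(f"pics/{n}0.png",imaging.camera(n)[:,:,::-1])
E
```

```text
pics
clock 0.0
joint_pos [1.32400894e+00 2.41412041e-01 3.72182763e-03 1.33518592e+00
 7.93235753e-06 1.57081251e+00]
joint_vel [ 0.00090486  0.00076445  0.00033926 -0.00056091 -0.00097385 -0.00075396]
tau [ 8.83141984e-04 -3.72319579e+01  2.52404648e+01  1.68288045e-02
  2.94159543e-05 -2.63351005e-06]
eef_pos [0.12200214 0.4842932  0.25541245]
tool_rot [ 7.88766220e-01  6.14692417e-01 -8.22667494e-04  6.36104994e-04]
ft_force [0.39392241 0.53567839 0.06227293]
ft_torque [-0.03870478  0.02552667  0.01942061]
grip_width 0.08583866505225649
side {'fovy': 55.774853312837024, 'cx': 319.62520799429194, 'cy': 240.51284377251756, 'dist': array([-0.05996852,  0.        ,  0.        ,  0.        ,  0.        ]), 'eye': array([ 0.38490764, -0.8491919 ,  0.91364306]), 'rotation': array([ 0.41569818, -0.04546961, -0.11260589,  0.90135867])}
top {'fovy': 47.70740928356389, 'cx': 315.16793751349223, 'cy': 242.2235543362884, 'dist': array([-0.04826074,  0.        ,  0.        ,  0.        ,  0.        ]), 'eye': array([ 0.47331272, -0.00347912,  1.23917471]), 'rotation': array([-0.03010149,  0.03249875,  0.71110091, -0.70169312])}
wrist {'fovy': 59.79894276762645, 'cx': 315.32991169423536, 'cy': 240.656689531168, 'dist': array([-0.08377432,  0.        ,  0.        ,  0.        ,  0.        ]), 'eye': array([0.0591402 , 0.50145467, 0.37271884]), 'rotation': array([-0.10497787, -0.08105077,  0.60887772,  0.78209868])}
```

View pics/side0.png

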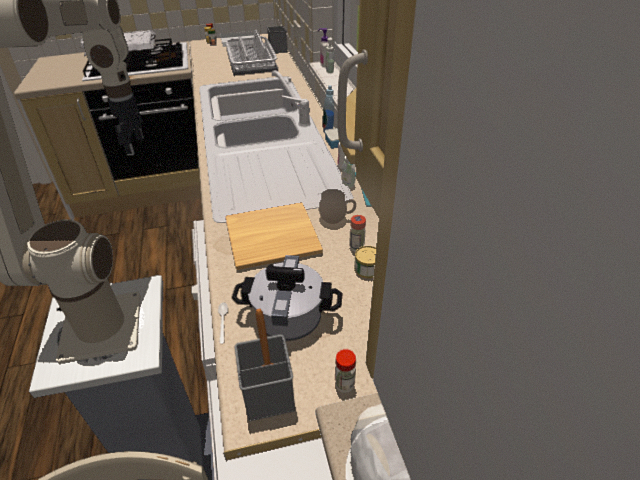

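View pics/top0.png

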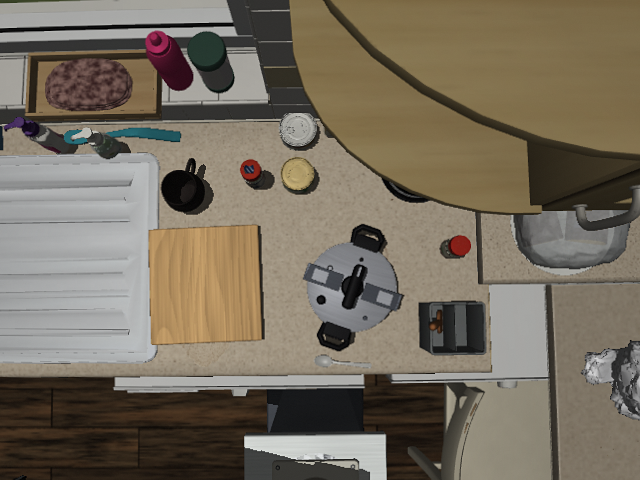

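View pics/wrist0.png

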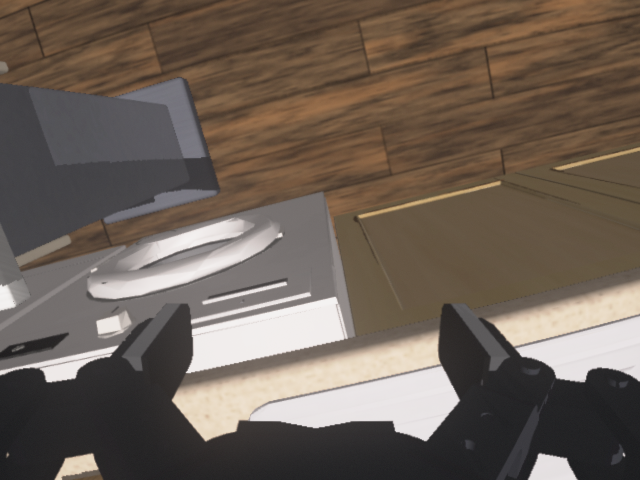

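```bash
cat > h.py <<'E'
from workcell import bot, imaging, order
import cv2, numpy as np
from scipy.spatial.transform import Rotation as R
def KD(m):
    f=240/np.tan(np.radians(m['fovy'])/2)
    return np.array([[f,0,m['cx']],[0,f,m['cy']],[0,0,1.]]),np.array(m['dist'])
F=np.diag([1,-1,-1.])
def proj(m,P):
    K,D=KD(m); Rm=R.from_quat(m['rotation']).as_matrix()
    pc=(np.atleast_2d(P)-m['eye'])@Rm@F
    return cv2.projectPoints(pc,np.zeros(3),np.zeros(3),K,D)[0][:,0]
def ray(m,uv):
    K,D=KD(m); Rm=R.from_quat(m['rotation']).as_matrix()
    n=cv2.undistortPoints(np.array([[uv]],float),K,D)[0,0]
    d=Rm@F@np.array([n[0],n[1],1]); return m['eye'],d/np.linalg.norm(d)
def onz(m,uv,z):
    e,d=ray(m,uv); return e+d*(z-e[2])/d[2]
def tri(*obs):
    A=np.zeros((3,3));b=np.zeros(3);L=[]
    for m,uv in obs:
        e,d=ray(m,uv);M=np.eye(3)-np.outer(d,d);A+=M;b+=M@e;L.append((e,M))
    p=np.linalg.solve(A,b); return p,[float(np.linalg.norm(M@(p-e))) for e,M in L]
def crop(img,x0,y0,x1,y1,s,fn):
    cv2.imwrite(fn,cv2.resize(img[y0:y1,x0:x1,::-1],None,fx=s,fy=s,interpolation=cv2.INTER_CUBIC))
E
python3 - <<'E'
import cv2
t=cv2.imread('pics/top0.png');s=cv2.imread('pics/side0.png')
cv2.imwrite('pics/t1.png',cv2.resize(t[215:365,290:490],None,fx=4,fy=4,interpolation=2))
cv2.imwrite('pics/s1.png',cv2.resize(s[250:430,215:375],None,fx=3.3,fy=3.3,interpolation=2))
E
```

```text
(no output)
```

View pics/t1.png

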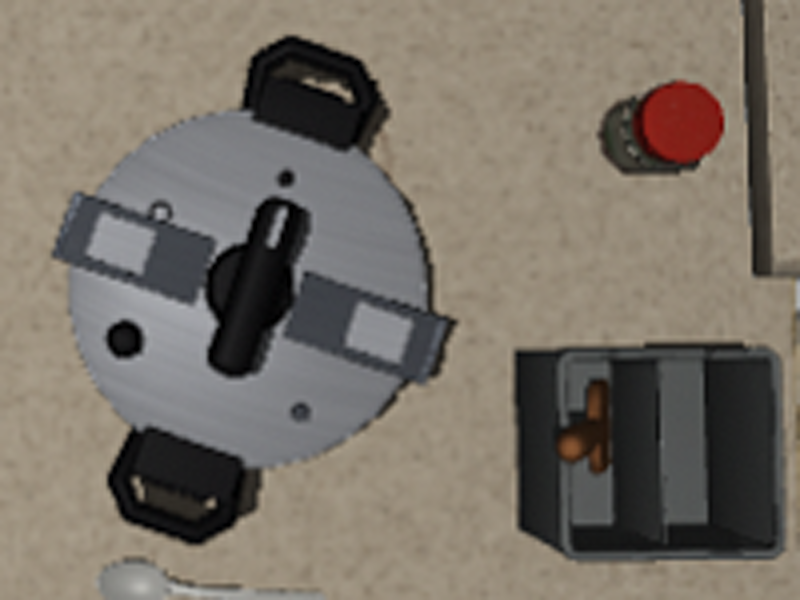

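View pics/s1.png

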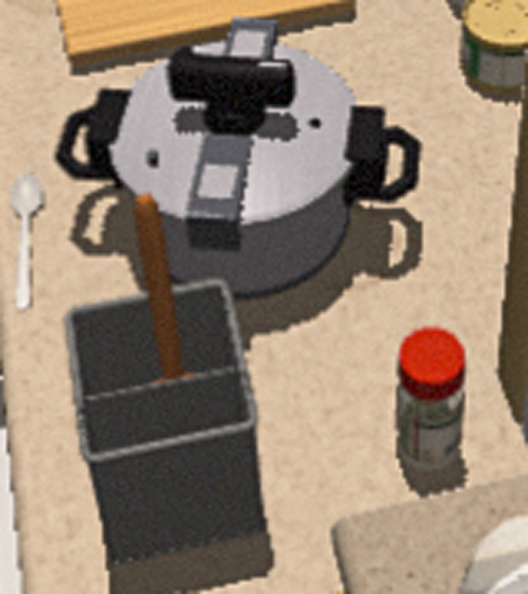

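```bash
python3 - <<'E'
from h import *
np.set_printoptions(precision=4,suppress=True)
T=imaging.camera_model('top');S=imaging.camera_model('side')
t=lambda x,y:(290+x/4,215+y/4)
s=lambda x,y:(215+x/3.3,250+y/3.3)
print('bar',tri((T,t(261,286)),(S,s(232,72))))
a=onz(T,t(285,205),.169);b=onz(T,t(238,368),.169);print(a,b,(a+b)/2,np.linalg.norm(a-b),np.degrees(np.arctan2(*(a-b)[1::-1])))
for p in [(149,230),(259,225),(263,340),(151,346)]: print('board',onz(T,p,.024))
for p in [(560,352),(778,352),(782,553),(565,557)]: print('box',onz(T,t(*p),.131))
print('spat top',tri((T,t(570,445)),(S,s(145,200))))
# pot side handles outer ends
a=onz(T,t(318,45),.08);b=onz(T,t(165,535),.08);print('pot',a,b,(a+b)/2,np.linalg.norm(a-b),np.degrees(np.arctan2(*(a-b)[1::-1])))
a=onz(T,t(66,225),.12);b=onz(T,t(440,347),.12);print('jaws',a,b,(a+b)/2,np.linalg.norm(a-b),np.degrees(np.arctan2(*(b-a)[1::-1])))
print('jar',onz(T,t(682,122),.106))
E
```

```text
bar (array([ 0.4809, -0.0859,  0.1634]), [0.000984462885565538, 0.0009844628855654681])
[ 0.5195 -0.098   0.169 ] [ 0.4399 -0.0733  0.169 ] [ 0.4797 -0.0857  0.169 ] 0.08333695839755326 -17.22444377496667
board [0.6139 0.3669 0.024 ]
board [0.6218 0.1178 0.024 ]
board [0.3652 0.1102 0.024 ]
board [0.3545 0.3595 0.024 ]
box [ 0.4444 -0.2401  0.131 ]
box [ 0.4425 -0.352   0.131 ]
box [ 0.341  -0.3504  0.131 ]
box [ 0.3411 -0.2396  0.131 ]
spat top (array([ 0.4028, -0.2274,  0.2066]), [0.00034095362357453686, 0.00034095362357451956])
pot [ 0.6092 -0.1255  0.08  ] [ 0.35  -0.039  0.08 ] [ 0.4796 -0.0822  0.08  ] 0.2732248991245753 -18.440531502724916
jaws [0.5129 0.0107 0.12  ] [ 0.4476 -0.1806  0.12  ] [ 0.4802 -0.0849  0.12  ] 0.2021246506346101 -108.8392422153831
jar [ 0.5629 -0.3136  0.106 ]
```

Call:
{"api": "carry_out", "payload": {
  "moves": [
    [-0.35,0.37,0,0,1],
    [-0.7,0.73,0,0,1],
    [-0.93,0.97,0,0,1],
    [-0.93,0.97,0,0,1]
  ]
}}

```text
clock: 0.55
eef_pos: [0.1946, 0.3675, 0.2561]
tool_rot: [0.79, 0.613, -0.001, 0.001]
ft_force: [-0.4, 1.0, -0.3]
grip_width: 0.0856
```

Call:
{"api": "carry_out", "payload": {
  "moves": [
    [-0.35,0.37,0,0,1],
    [-0.7,0.73,0,0,1],
    [-0.93,0.97,0,0,1],
    [-0.93,0.97,0,0,1]
  ]
}}

```text
clock: 0.95
eef_pos: [0.266, 0.2547, 0.2563]
tool_rot: [0.79, 0.613, -0.0, 0.0]
ft_force: [-0.1, 0.7, -0.3]
grip_width: 0.0855
```

Call:
{"api": "carry_out", "payload": {
  "moves": [
    [-0.35,0.37,0,0,1],
    [-0.7,0.73,0,0,1],
    [-0.93,0.97,0,0,1],
    [-0.93,0.97,0,0,1]
  ]
}}

```text
clock: 1.35
eef_pos: [0.3378, 0.1416, 0.2563]
tool_rot: [0.79, 0.613, 0.0, 0.0]
ft_force: [-0.1, 0.8, 0.6]
grip_width: 0.0853
```

Call:
{"api": "carry_out", "payload": {
  "moves": [
    [-0.35,0.37,0,0,1],
    [-0.7,0.73,0,0,1],
    [-0.93,0.97,0,0,1],
    [-0.93,0.97,0,0,1],
    [-0.93,0.97,0,0,1]
  ]
}}

```text
clock: 1.85
eef_pos: [0.4075, 0.0303, 0.2559]
tool_rot: [0.789, 0.615, -0.0, -0.001]
ft_force: [-0.3, -0.1, -0.7]
grip_width: 0.0852
```

```bash
python3 - <<'E'
from h import *
import json
m=imaging.camera_model('wrist');o=bot.get_obs();im=imaging.camera('wrist')
print(m,o['eef_pos'])
json.dump({k:np.array(v).tolist() for k,v in m.items()},open('w1.json','w'))
cv2.imwrite('pics/w1.png',im[:,:,::-1])
E
```

```text
{'fovy': 59.79894276762645, 'cx': 315.32991169423536, 'cy': 240.656689531168, 'dist': array([-0.08377432,  0.        ,  0.        ,  0.        ,  0.        ]), 'eye': array([0.34476168, 0.0470625 , 0.37321131]), 'rotation': array([-0.10364978, -0.08157122,  0.60874491,  0.78232506])} [0.40754268 0.03027046 0.25589425]
```

View pics/w1.png

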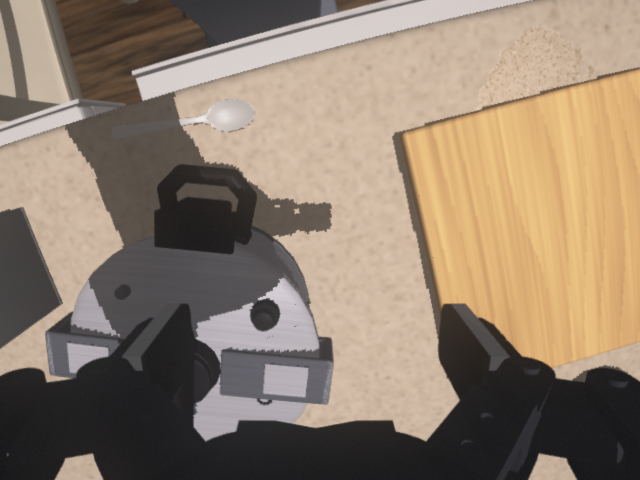

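```bash
python3 - <<'E'
from h import *
import json
np.set_printoptions(precision=4,suppress=True)
w=json.load(open('w1.json'));w={k:np.array(v) for k,v in w.items()}
T=imaging.camera_model('top')
t=lambda x,y:(290+x/4,215+y/4)
# dark knob hole at lid: top t1(125,340), wrist (264,315); white label corners
print('valve',tri((T,t(125,338)),(w,(264,312))))
print('board corner',tri((T,(263,340)),(w,(399,134))))
# bright patch on +y jaw: centre
print('patch',tri((T,t(121,243)),(w,(286,379))))
print(proj(w,[[.48,-.0855,.169]]))
E
```

```text
valve (array([ 0.4548, -0.0181,  0.1083]), [0.0010274481868287164, 0.0010274481868287068])
board corner (array([0.3657, 0.11  , 0.0349]), [0.0009396705111018547, 0.000939670511101868])
patch (array([ 0.5039, -0.0159,  0.1181]), [0.0017153462058982294, 0.00171534620589824])
[[153.7973 417.4023]]
```

Call:
{"api": "carry_out", "payload": {
  "moves": [
    [-0.35,0.37,0,0.02,1],
    [-0.7,0.73,0,0.045,1],
    [-0.94,0.99,0,0.045,1],
    [-0.94,0.99,0,0.045,1],
    [-0.94,0.99,0,0.045,1],
    [-0.94,0.99,0,0.045,1]
  ]
}}

```text
clock: 2.5
eef_pos: [0.4798, -0.0841, 0.2562]
tool_rot: [0.809, 0.587, -0.0, -0.001]
ft_force: [-0.1, -0.3, -0.5]
grip_width: 0.0855
```

```bash
python3 - <<'E'
from h import *
o=bot.get_obs();im=imaging.camera('wrist');
print(o['eef_pos'],np.degrees(o['joint_pos']),R.from_quat(o['tool_rot']).as_matrix())
cv2.imwrite('pics/w2.png',im[:,:,::-1])
cv2.imwrite('pics/top2.png',imaging.camera('top')[:,:,::-1])
E
```

```text
[ 0.47981013 -0.08407738  0.25622838] [-9.95691065e+00  1.23749048e+01 -1.54777670e+00  7.61411140e+01
  3.12206239e-02  8.08625798e+00] [[ 3.09733946e-01  9.50822737e-01 -1.00245383e-03]
 [ 9.50823189e-01 -3.09733324e-01  7.29217874e-04]
 [ 3.82863577e-04 -1.17901988e-03 -9.99999232e-01]]
```

View pics/w2.png

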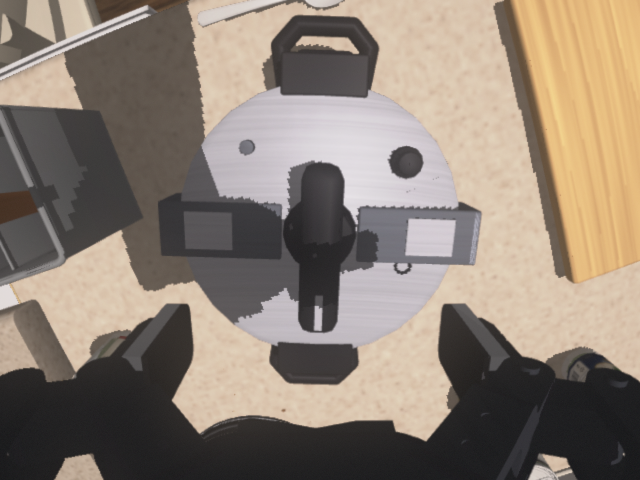

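View pics/top2.png

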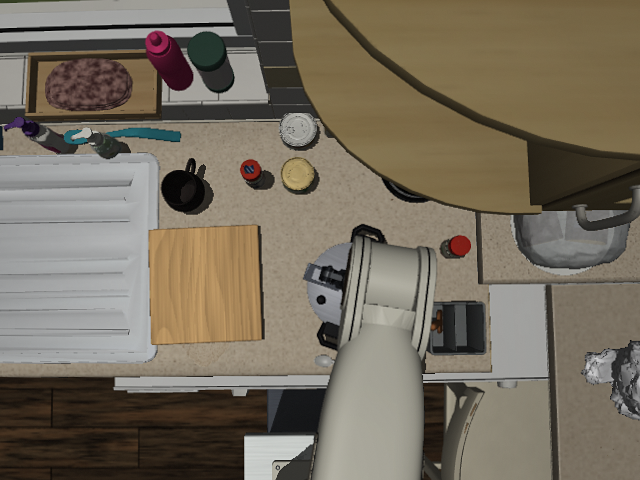

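Call:
{"api": "carry_out", "payload": {
  "moves": [
    [0,0,0.3,0,1],
    [0,0,0.6,0,1],
    [0,0,0.9,0,1],
    [0,0,0.98,0,1],
    [0,0,0.98,0,1],
    [0,0,0.98,0,1]
  ]
}}

```text
clock: 3.2
eef_pos: [0.4813, -0.0857, 0.1597]
tool_rot: [0.81, 0.587, 0.001, 0.001]
ft_force: [-0.7, 0.3, -0.8]
grip_width: 0.0852
```

Call:
{"api": "carry_out", "payload": {
  "moves": [
    [0,0,0,0,-1],
    [0,0,0,0,-1],
    [0,0,0,0,-1],
    [0,0,0,0,-1],
    [0,0,0,0,-1],
    [0,0,0,0,-1],
    [0,0,0,0,-1],
    [0,0,0,0,-1],
    [0,0,0,0,-1],
    [0,0,0,0,-1]
  ]
}}

```text
clock: 4.2
eef_pos: [0.4815, -0.0845, 0.1592]
tool_rot: [0.81, 0.587, 0.002, -0.001]
ft_force: [0.6, 6.3, 4.0]
grip_width: 0.0212
```

Call:
{"api": "carry_out", "payload": {
  "moves": [
    [0,0,0,-0.07,-1],
    [0,0,0,-0.14,-1],
    [0,0,0,-0.21,-1],
    [0,0,0,-0.28,-1],
    [0,0,0,-0.35,-1],
    [0,0,0,-0.42,-1],
    [0,0,0,-0.49,-1],
    [0,0,0,-0.56,-1],
    [0,0,0,-0.63,-1],
    [0,0,0,-0.7,-1],
    [0,0,0,-0.74,-1],
    [0,0,0,-0.77,-1],
    [0,0,0,-0.77,-1],
    [0,0,0,-0.77,-1],
    [0,0,0,-0.77,-1]
  ]
}}

```text
clock: 5.7
eef_pos: [0.4812, -0.0845, 0.1592]
tool_rot: [0.333, 0.943, 0.002, 0.0]
ft_force: [0.3, 4.6, 5.5]
grip_width: 0.0212
```

```bash
python3 - <<'E'
from h import *
o=bot.get_obs();im=imaging.camera('wrist');
print(o['eef_pos'],o['joint_pos'],o['ft_force'],o['ft_torque'],R.from_quat(o['tool_rot']).as_matrix()[:,0])
cv2.imwrite('pics/w3.png',im[:,:,::-1])
E
```

```text
[ 0.48115415 -0.08447123  0.15924785] [-0.17597773  0.28346023 -0.20088844  1.08528951  0.00383994 -1.06855446] [0.31737543 4.57655914 5.49989704] [ 1.20459073  0.20444764 -0.19213579] [-0.77869314  0.62740441  0.00083339]
```

View pics/w3.png

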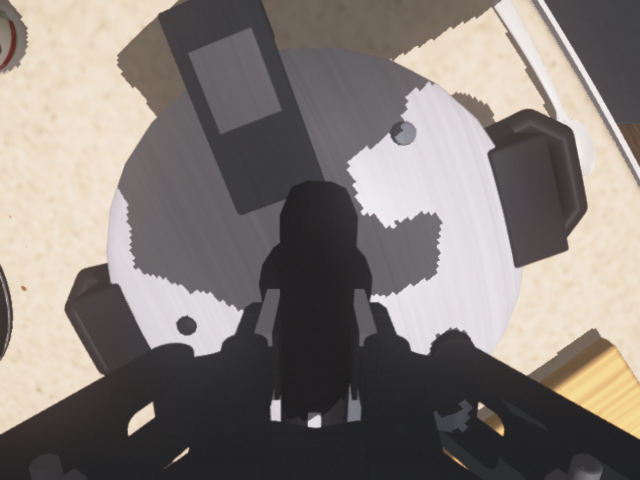

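Call:
{"api": "carry_out", "payload": {
  "moves": [
    [0,0,-0.05,0,-1],
    [0,0,-0.1,0,-1],
    [0,0,-0.17,0,-1],
    [0,0,-0.24,0,-1],
    [0,0,-0.32,0,-1],
    [0,0,-0.4,0,-1],
    [0,0,-0.5,0,-1],
    [0,0,-0.6,0,-1],
    [0,0,-0.7,0,-1],
    [0,0,-0.8,0,-1],
    [0,0,-0.8,0,-1],
    [0,0,-0.8,0,-1]
  ]
}}

```text
clock: 6.95
eef_pos: [0.4807, -0.086, 0.2385]
tool_rot: [0.333, 0.943, 0.0, 0.0]
ft_force: [-0.3, 0.6, -6.6]
grip_width: 0.0211
```

```bash
python3 - <<'E'
from h import *
o=bot.get_obs()
print(o['eef_pos'],o['ft_force'],o['ft_torque'],R.from_quat(o['tool_rot']).as_matrix())
cv2.imwrite('pics/w4.png',imaging.camera('wrist')[:,:,::-1])
cv2.imwrite('pics/s4.png',imaging.camera('side')[:,:,::-1])
crop(imaging.camera('side'),180,180,400,420,2.5,'pics/s4.png')
E
```

```text
[ 0.48068084 -0.08603645  0.23854601] [-0.33745893  0.63865127 -6.59378119] [-0.02947539  0.02365344  0.06651966] [[-7.78343122e-01  6.27838872e-01  5.78792968e-04]
 [ 6.27838904e-01  7.78343297e-01 -1.47866452e-04]
 [-5.43335933e-04  2.48297907e-04 -9.99999822e-01]]
```

View pics/w4.png

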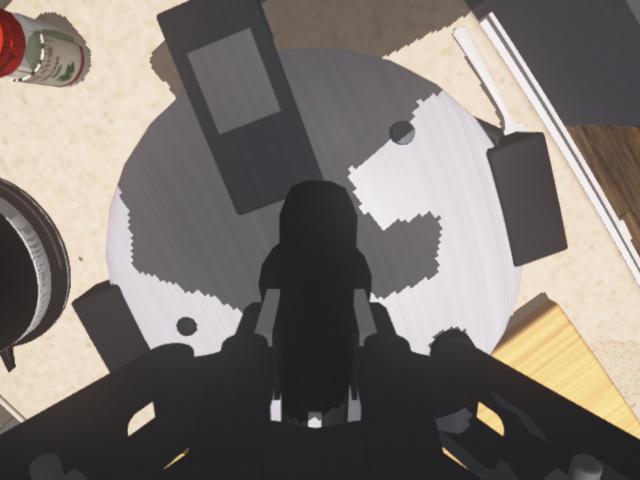

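View pics/s4.png

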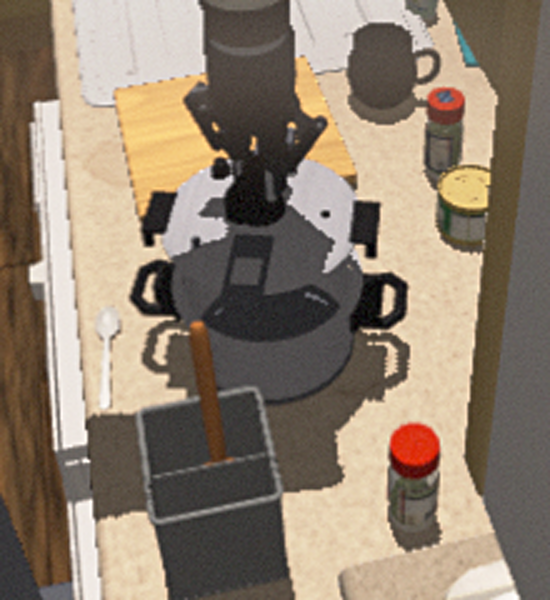

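Call:
{"api": "carry_out", "payload": {
  "moves": [
    [0.06,0.08,0,0,-1],
    [0.18,0.24,0,0,-1],
    [0.36,0.47,0,0,-1],
    [0.54,0.7,0,0,-1],
    [0.66,0.86,0,0,-1],
    [0.66,0.86,0,0,-1]
  ]
}}

```text
clock: 7.7
eef_pos: [0.4829, 0.0254, 0.238]
tool_rot: [0.331, 0.944, 0.001, -0.001]
ft_force: [-0.5, -0.7, -5.5]
grip_width: 0.0215
```

Call:
{"api": "carry_out", "payload": {
  "moves": [
    [0.06,0.08,0,0,-1],
    [0.18,0.24,0,0,-1],
    [0.36,0.47,0,0,-1],
    [0.54,0.7,0,0,-1],
    [0.66,0.86,0,0,-1],
    [0.66,0.86,0,0,-1]
  ]
}}

```text
clock: 8.3
eef_pos: [0.4858, 0.1331, 0.2381]
tool_rot: [0.332, 0.943, 0.001, -0.0]
ft_force: [-0.8, -0.7, -6.8]
grip_width: 0.0213
```

Call:
{"api": "carry_out", "payload": {
  "moves": [
    [0.06,0.08,0,0,-1],
    [0.18,0.24,0,0,-1],
    [0.36,0.47,0,0,-1],
    [0.54,0.7,0,0,-1],
    [0.66,0.86,0,0,-1],
    [0.66,0.86,0,0,-1],
    [0.66,0.86,0,0,-1],
    [0.66,0.86,0,0,-1]
  ]
}}

```text
clock: 9.1
eef_pos: [0.4883, 0.2382, 0.2381]
tool_rot: [0.334, 0.943, -0.0, -0.0]
ft_force: [0.0, -0.4, -6.5]
grip_width: 0.021
```

Call:
{"api": "carry_out", "payload": {
  "moves": [
    [0,0,0.1,0,-1],
    [0,0,0.25,0,-1],
    [0,0,0.4,0,-1],
    [0,0,0.55,0,-1],
    [0,0,0.7,0,-1],
    [0,0,0.82,0,-1],
    [0,0,0.9,0,-1],
    [0,0,0.9,0,-1],
    [0,0,0.9,0,-1]
  ]
}}

```text
clock: 10.0
eef_pos: [0.4887, 0.2391, 0.1486]
tool_rot: [0.333, 0.943, 0.0, 0.0]
ft_force: [-0.7, 0.0, -5.2]
grip_width: 0.0208
```

```bash
python3 - <<'E'
from h import *
o=bot.get_obs()
print(o['eef_pos'],o['ft_force'],o['ft_torque'],np.degrees(o['joint_pos']))
crop(imaging.camera('side'),180,120,400,340,2.7,'pics/s5.png')
cv2.imwrite('pics/t5.png',imaging.camera('top')[:,:,::-1])
E
```

```text
[0.48866918 0.23907387 0.14855266] [-7.08748817e-01  3.13923713e-03 -5.21958368e+00] [ 0.01786527 -0.01644719 -0.01523051] [ 2.60689926e+01  2.26555200e+01 -3.84459455e+00  6.34763972e+01
  9.53002881e-04 -2.50228212e+01]
```

View pics/s5.png

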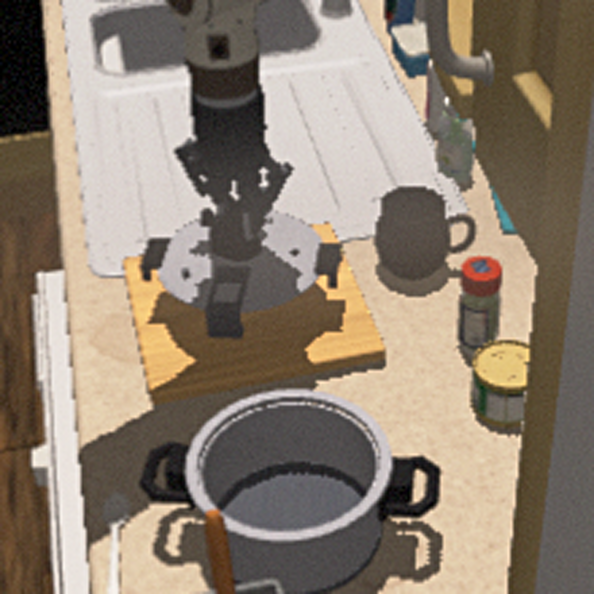

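View pics/t5.png

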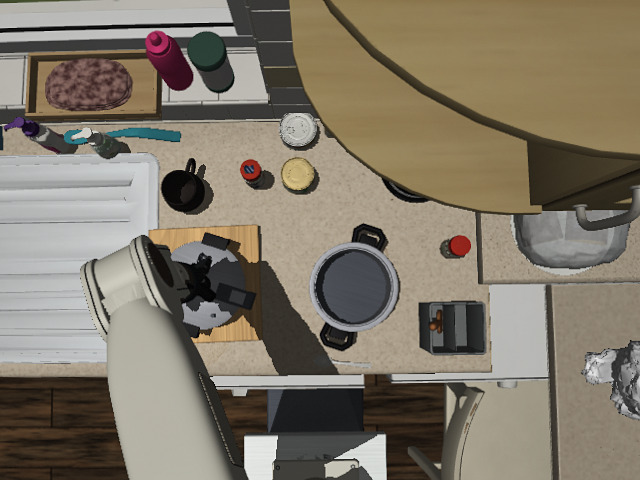

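Call:
{"api": "carry_out", "payload": {
  "moves": [
    [0,0,0.1,0,-1],
    [0,0,0.2,0,-1],
    [0,0,0.3,0,-1],
    [0,0,0.37,0,-1],
    [0,0,0.42,0,-1],
    [0,0,0.45,0,-1],
    [0,0,0.45,0,-1]
  ]
}}

```text
clock: 10.8
eef_pos: [0.4882, 0.239, 0.1028]
tool_rot: [0.333, 0.943, -0.0, -0.0]
ft_force: [-0.2, -0.1, -4.3]
grip_width: 0.0212
```

Call:
{"api": "carry_out", "payload": {
  "moves": [
    [0,0,0.02,0,-1],
    [0,0,0.04,0,-1],
    [0,0,0.04,0,-1]
  ]
}}

```text
clock: 11.1
eef_pos: [0.4887, 0.2393, 0.0996]
tool_rot: [0.333, 0.943, 0.0, 0.0]
ft_force: [-0.4, 0.7, -4.9]
grip_width: 0.0212
```

Call:
{"api": "carry_out", "payload": {
  "moves": [
    [0,0,0.01,0,-1],
    [0,0,0.02,0,-1],
    [0,0,0.02,0,-1]
  ]
}}

```text
clock: 11.4
eef_pos: [0.4888, 0.2393, 0.0993]
tool_rot: [0.333, 0.943, 0.001, 0.001]
ft_force: [-2.7, -1.2, 5.8]
grip_width: 0.0216
```

Contact (force now +5.8 N). Release, then rise.

Call:
{"api": "carry_out", "payload": {
  "moves": [
    [0,0,0,0,-0.5],
    [0,0,0,0,-0.3],
    [0,0,0,0,0],
    [0,0,0,0,0.5],
    [0,0,0,0,1],
    [0,0,0,0,1],
    [0,0,0,0,1],
    [0,0,0,0,1],
    [0,0,0,0,1],
    [0,0,0,0,1]
  ]
}}

```text
clock: 12.4
eef_pos: [0.4884, 0.2391, 0.0973]
tool_rot: [0.333, 0.943, -0.0, -0.0]
ft_force: [1.1, 0.1, -0.7]
grip_width: 0.0854
```

Call:
{"api": "carry_out", "payload": {
  "moves": [
    [0,0,-0.15,0,1],
    [0,0,-0.4,0,1],
    [0,0,-0.7,0,1],
    [0,0,-1,0,1],
    [0,0,-1,0,1],
    [0,0,-1,0,1]
  ]
}}

```text
clock: 13.0
eef_pos: [0.4888, 0.2393, 0.198]
tool_rot: [0.333, 0.943, 0.001, 0.001]
ft_force: [0.0, 0.0, 0.1]
grip_width: 0.0855
```

```bash
python3 - <<'E'
from h import *
o=bot.get_obs()
print(o['eef_pos'],o['ft_force'],o['ft_torque'],np.degrees(o['joint_pos']))
cv2.imwrite('pics/w6.png',imaging.camera('wrist')[:,:,::-1])
E
```

```text
[0.48882215 0.23932225 0.19799566] [0.03967715 0.03720273 0.0630886 ] [-0.03143587  0.01112971  0.00086317] [ 2.60856113e+01  2.04694811e+01  6.84547606e-01  7.01022311e+01
  5.45482056e-04 -2.50241565e+01]
```

View pics/w6.png

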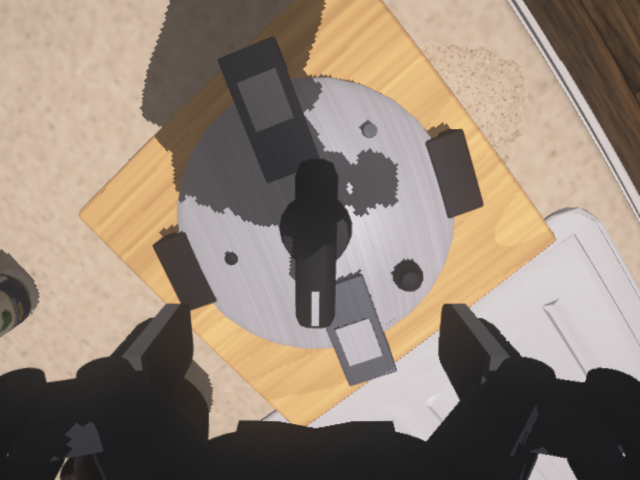

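Call:
{"api": "carry_out", "payload": {
  "moves": [
    [-0.08,-0.15,-0.2,0,1],
    [-0.23,-0.42,-0.5,0,1],
    [-0.4,-0.74,-0.7,0,1],
    [-0.46,-0.85,-0.7,0,1],
    [-0.46,-0.85,-0.7,0,1]
  ]
}}

```text
clock: 13.55
eef_pos: [0.4703, 0.1427, 0.2664]
tool_rot: [0.334, 0.943, -0.0, -0.001]
ft_force: [1.0, -0.5, -0.5]
grip_width: 0.0852
```

Call:
{"api": "carry_out", "payload": {
  "moves": [
    [-0.2,-0.37,0,0,1],
    [-0.4,-0.74,0,0,1],
    [-0.46,-0.85,0,0,1],
    [-0.46,-0.85,0,0,1]
  ]
}}

```text
clock: 13.95
eef_pos: [0.4527, 0.0485, 0.2658]
tool_rot: [0.334, 0.943, -0.0, -0.001]
ft_force: [-0.5, 0.7, -0.0]
grip_width: 0.0851
```

Call:
{"api": "carry_out", "payload": {
  "moves": [
    [-0.2,-0.37,0,0,1],
    [-0.4,-0.74,0,0,1],
    [-0.46,-0.85,0,0,1],
    [-0.46,-0.85,0,0,1]
  ]
}}

```text
clock: 14.35
eef_pos: [0.436, -0.046, 0.2666]
tool_rot: [0.334, 0.943, 0.0, -0.001]
ft_force: [0.1, 0.6, 0.1]
grip_width: 0.0855
```

Call:
{"api": "carry_out", "payload": {
  "moves": [
    [-0.2,-0.37,0,0,1],
    [-0.4,-0.74,0,0,1],
    [-0.46,-0.85,0,0,1],
    [-0.46,-0.85,0,0,1]
  ]
}}

```text
clock: 14.75
eef_pos: [0.4188, -0.1409, 0.2669]
tool_rot: [0.334, 0.943, 0.0, -0.0]
ft_force: [0.2, 0.0, -0.7]
grip_width: 0.0852
```

Call:
{"api": "carry_out", "payload": {
  "moves": [
    [0,0,0,-0.09,1],
    [0,0,0,-0.18,1],
    [0,0,0,-0.27,1],
    [0,0,0,-0.36,1],
    [0,0,0,-0.43,1],
    [0,0,0,-0.43,1],
    [0,0,0,-0.43,1],
    [0,0,0,-0.43,1]
  ]
}}

```text
clock: 15.55
eef_pos: [0.4185, -0.1401, 0.2672]
tool_rot: [0.002, 1.0, 0.0, -0.0]
ft_force: [-0.1, 0.8, -0.0]
grip_width: 0.0854
```

```bash
python3 - <<'E'
from h import *
import json
o=bot.get_obs();m=imaging.camera_model('wrist')
json.dump({k:np.array(v).tolist() for k,v in m.items()},open('w7.json','w'))
cv2.imwrite('pics/w7.png',imaging.camera('wrist')[:,:,::-1])
crop(imaging.camera('top'),290,215,490,365,4,'pics/t7.png')
crop(imaging.camera('side'),180,150,400,420,2.2,'pics/s7.png')
print(o['eef_pos'],o['ft_force'],np.degrees(o['joint_pos']),R.from_quat(o['tool_rot']).as_matrix())
E
```

```text
[ 0.41847453 -0.14014372  0.26719888] [-0.06369333  0.75058493 -0.03239179] [-1.85293620e+01  6.85803866e+00 -6.60901425e+00  7.65462802e+01
  2.23161784e-02 -1.08328623e+02] [[-9.99993858e-01  3.50360886e-03 -9.68664955e-05]
 [ 3.50356559e-03  9.99993764e-01  4.43251805e-04]
 [ 9.84188724e-05  4.42909704e-04 -9.99999897e-01]]
```

View pics/w7.png

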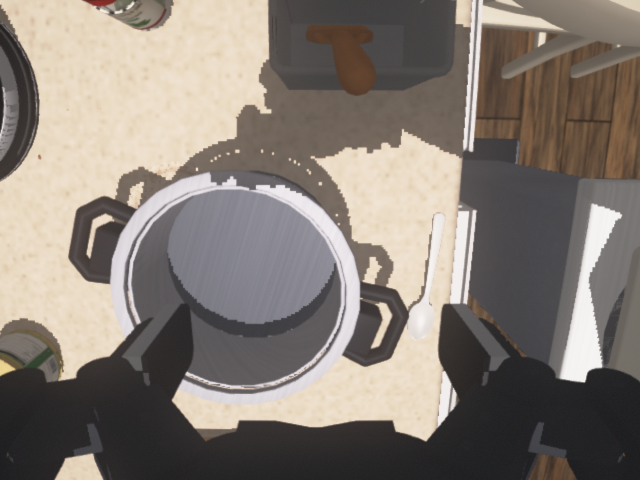

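View pics/s7.png

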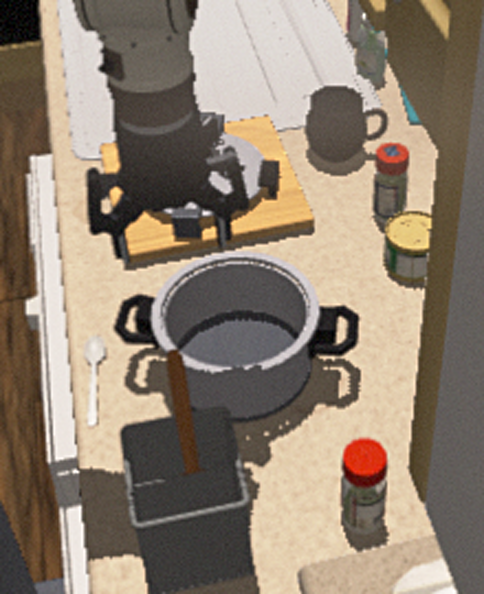

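```bash
python3 - <<'E'
from h import *
import json
np.set_printoptions(precision=4,suppress=True)
w={k:np.array(v) for k,v in json.load(open('w7.json')).items()}
T=imaging.camera_model('top');S=imaging.camera_model('side')
t=lambda x,y:(290+x/4,215+y/4)
s=lambda x,y:(215+x/3.3,250+y/3.3)
print(tri((T,t(570,445)),(S,s(145,200)),(w,(358,80))), tri((S,s(145,200)),(w,(358,80))))
# base of handle / blade shoulder, at approx 75mm
print('shoulder', tri((w,(340,38)),(T,t(598,428))), tri((w,(340,38)),(S,s(172,378))))
im=cv2.imread('pics/w7.png');cv2.imwrite('pics/w7c.png',cv2.resize(im[0:120,250:480],None,fx=3,fy=3))
E
```

```text
(array([ 0.4027, -0.2262,  0.2057]), [0.001337631734161939, 0.0006056795405187504, 0.0015369527695736646]) (array([ 0.4027, -0.225 ,  0.2039]), [0.0005394532455257508, 0.0005394532455258276])
shoulder (array([ 0.4103, -0.24  ,  0.2107]), [0.00022787743552127166, 0.00022787743552139797]) (array([ 0.4021, -0.2668,  0.073 ]), [0.0003060562061252084, 0.00030605620612507423])
```

View pics/w7c.png

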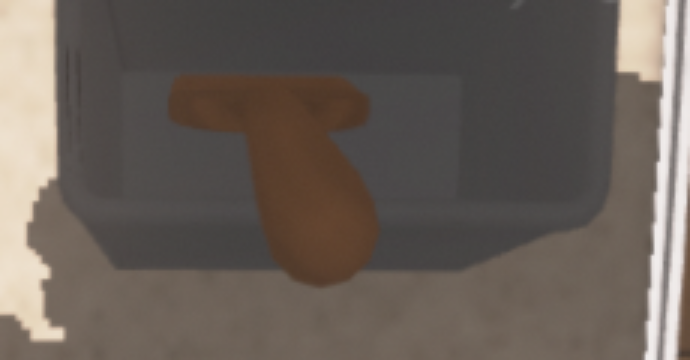

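View pics/t7.png

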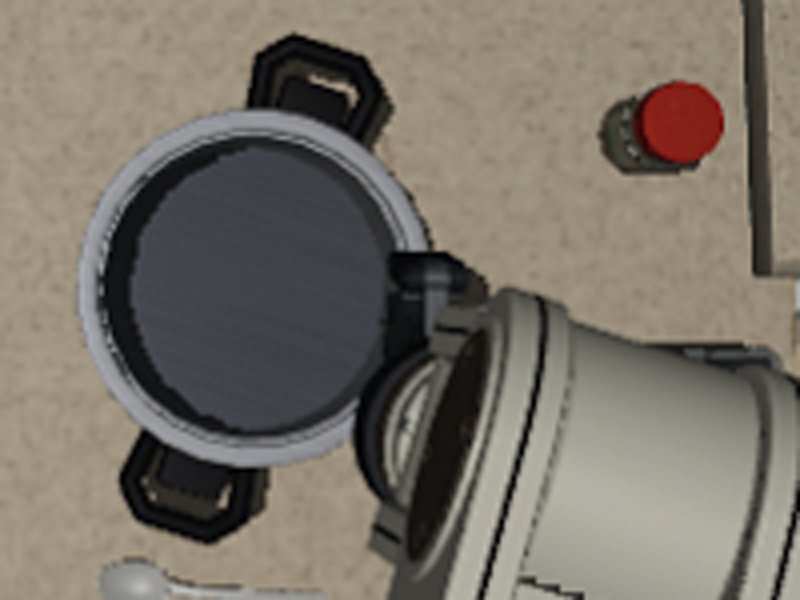

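Call:
{"api": "carry_out", "payload": {
  "moves": [
    [0.05,-0.3,0,0,1],
    [0.1,-0.65,0,0,1],
    [0.155,-0.965,0,0,1],
    [0.155,-0.965,0,0,1],
    [0.155,-0.965,0,0,1],
    [0.155,-0.965,0,0,1]
  ]
}}

```text
clock: 16.3
eef_pos: [0.4023, -0.237, 0.2672]
tool_rot: [0.002, 1.0, 0.0, -0.0]
ft_force: [-0.0, -0.5, -0.7]
grip_width: 0.0852
```

```bash
python3 - <<'E'
from h import *
m=imaging.camera_model('wrist')
cv2.imwrite('pics/w8.png',imaging.camera('wrist')[:,:,::-1])
o=bot.get_obs();print(o['eef_pos'])
print(proj(m,[[.4027,-.2262,.2057],[.402,-.267,.073]]))
E
```

```text
[ 0.40239093 -0.23675558  0.26730406]
[[317.98891969 298.3577389 ]
 [317.7169699  176.49951526]]
```

View pics/w8.png

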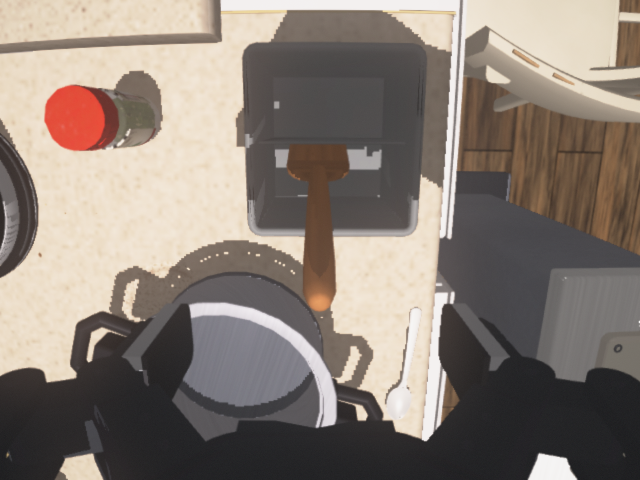

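Call:
{"api": "carry_out", "payload": {
  "moves": [
    [0,0,0.25,0,1],
    [0,0,0.5,0,1],
    [0,0,0.75,0,1],
    [0,0,0.87,0,1],
    [0,0,0.87,0,1],
    [0,0,0.87,0,1]
  ]
}}

```text
clock: 16.95
eef_pos: [0.4027, -0.2369, 0.1807]
tool_rot: [0.001, 1.0, -0.0, 0.0]
ft_force: [0.7, 0.2, 0.2]
grip_width: 0.0854
```

Call:
{"api": "carry_out", "payload": {
  "moves": [
    [0,0,0,0,-1],
    [0,0,0,0,-1],
    [0,0,0,0,-1],
    [0,0,0,0,-1],
    [0,0,0,0,-1],
    [0,0,0,0,-1],
    [0,0,0,0,-1],
    [0,0,0,0,-1],
    [0,0,0,0,-1],
    [0,0,0,0,-1]
  ]
}}

```text
clock: 17.95
eef_pos: [0.4025, -0.2376, 0.1805]
tool_rot: [0.002, 1.0, -0.0, 0.0]
ft_force: [1.0, -0.7, 2.2]
grip_width: 0.0153
```

Call:
{"api": "carry_out", "payload": {
  "moves": [
    [0,0,-0.08,0,-1],
    [0,0,-0.18,0,-1],
    [0,0,-0.3,0,-1],
    [0,0,-0.44,0,-1],
    [0,0,-0.58,0,-1],
    [0,0,-0.72,0,-1],
    [0,0,-0.86,0,-1],
    [0,0,-1,0,-1],
    [0,0,-1,0,-1]
  ]
}}

```text
clock: 18.85
eef_pos: [0.4033, -0.2381, 0.2829]
tool_rot: [0.002, 1.0, -0.001, 0.002]
ft_force: [-0.0, -0.9, -1.0]
grip_width: 0.0155
```

Call:
{"api": "carry_out", "payload": {
  "moves": [
    [0,0,-0.1,0,-1],
    [0,0,-0.25,0,-1],
    [0,0,-0.4,0,-1],
    [0,0,-0.5,0,-1],
    [0,0,-0.5,0,-1],
    [0,0,-0.5,0,-1]
  ]
}}

```text
clock: 19.45
eef_pos: [0.4023, -0.2374, 0.3299]
tool_rot: [0.002, 1.0, 0.0, -0.0]
ft_force: [0.7, -1.0, -0.7]
grip_width: 0.0156
```

```bash
python3 - <<'E'
from h import *
o=bot.get_obs();print(o['eef_pos'],o['ft_force'])
cv2.imwrite('pics/w9.png',imaging.camera('wrist')[:,:,::-1])
cv2.imwrite('pics/s9f.png',imaging.camera('side')[:,:,::-1])
crop(imaging.camera('side'),180,150,400,420,2.2,'pics/s9.png')
E
```

```text
[ 0.40225188 -0.23742026  0.32991275] [ 0.70465786 -1.01510498 -0.71256777]
```

View pics/w9.png

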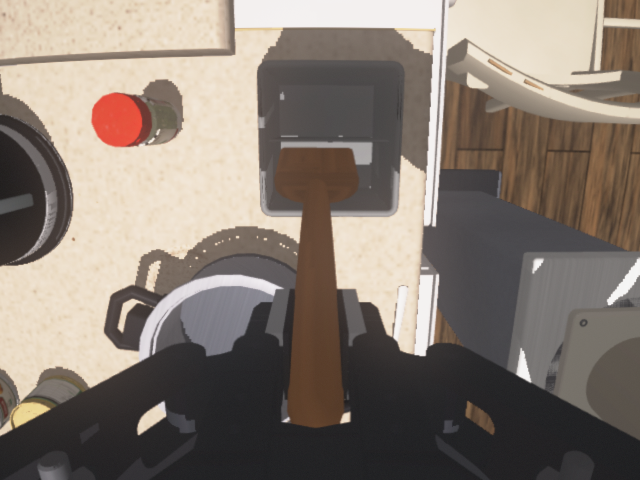

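View pics/s9.png

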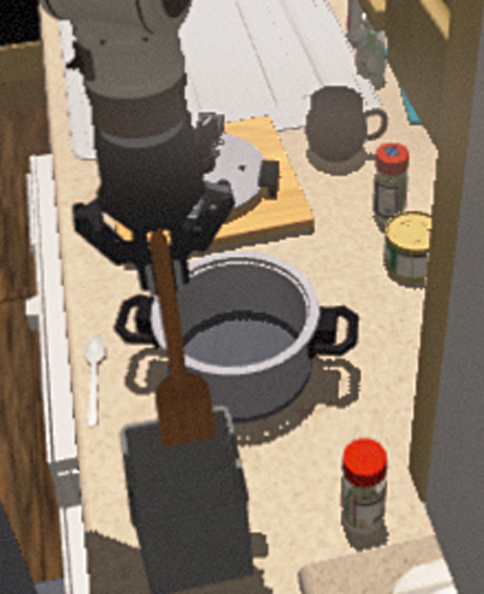

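```bash
python3 - <<'E'
from h import *
np.set_printoptions(precision=4,suppress=True)
m=imaging.camera_model('wrist');S=imaging.camera_model('side');T=imaging.camera_model('top')
print(tri((m,(317,150)),(S,(180+187/2.2,150+442/2.2))))
print('pot',onz(T,(290+253/4,215+288/4),.1), onz(T,(290+80/4,215+288/4),.1),onz(T,(290+428/4,215+288/4),.1),onz(T,(290+253/4,215+110/4),.1),onz(T,(290+253/4,215+466/4),.1))
E
```

```text
(array([ 0.4016, -0.2875,  0.1507]), [0.0003928360269612352, 0.0003928360269612066])
pot [ 0.4793 -0.0865  0.1   ] [0.4805 0.0041 0.1   ] [ 0.478  -0.1782  0.1   ] [ 0.5728 -0.0883  0.1   ] [ 0.387  -0.0847  0.1   ]
```

Call:
{"api": "carry_out", "payload": {
  "moves": [
    [-0.03,0.1,0,0,-1],
    [-0.1,0.3,0,0,-1],
    [-0.18,0.55,0,0,-1],
    [-0.26,0.8,0,0,-1],
    [-0.26,0.8,0,0,-1]
  ]
}}

```text
clock: 20.1
eef_pos: [0.4291, -0.1547, 0.33]
tool_rot: [-0.0, 1.0, 0.001, -0.0]
ft_force: [1.2, -0.4, -0.9]
grip_width: 0.0152
```

Call:
{"api": "carry_out", "payload": {
  "moves": [
    [-0.03,0.1,0,0,-1],
    [-0.1,0.3,0,0,-1],
    [-0.18,0.55,0,0,-1],
    [-0.26,0.8,0,0,-1],
    [-0.26,0.8,0,0,-1]
  ]
}}

```text
clock: 20.6
eef_pos: [0.4555, -0.0755, 0.3301]
tool_rot: [0.0, 1.0, 0.001, 0.0]
ft_force: [0.0, -0.5, -0.1]
grip_width: 0.0154
```

Call:
{"api": "carry_out", "payload": {
  "moves": [
    [-0.03,0.1,0,0,-1],
    [-0.1,0.3,0,0,-1],
    [-0.18,0.55,0,0,-1],
    [-0.26,0.8,0,0,-1],
    [-0.26,0.8,0,0,-1],
    [-0.26,0.8,0,0,-1],
    [-0.26,0.8,0,0,-1]
  ]
}}

```text
clock: 21.3
eef_pos: [0.4809, 0.0015, 0.3303]
tool_rot: [0.002, 1.0, -0.0, -0.0]
ft_force: [0.6, -1.1, -1.4]
grip_width: 0.0154
```

```bash
python3 - <<'E'
from h import *
o=bot.get_obs();print(o['eef_pos'],o['ft_force'])
cv2.imwrite('pics/w10.png',imaging.camera('wrist')[:,:,::-1])
crop(imaging.camera('side'),180,150,400,420,2.2,'pics/s10.png')
E
```

```text
[0.48088327 0.00153874 0.33026597] [ 0.58563049 -1.05518141 -1.40455622]
```

View pics/w10.png

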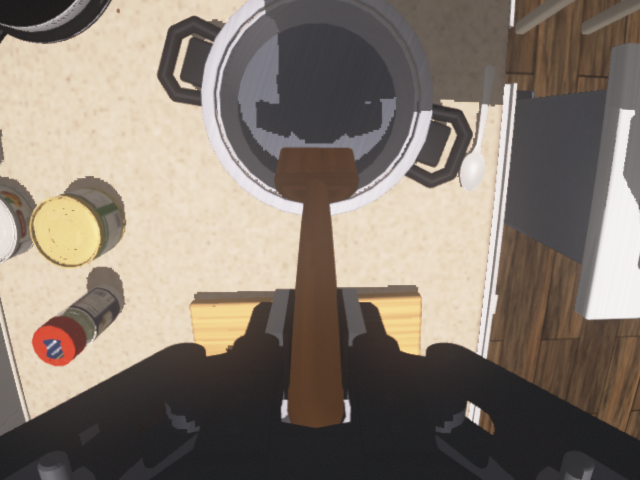

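View pics/s10.png

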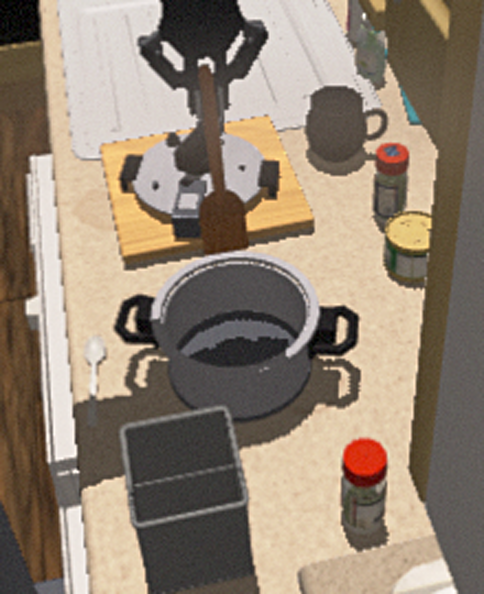

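Call:
{"api": "carry_out", "payload": {
  "moves": [
    [0,0,0.1,0,-1],
    [0,0,0.25,0,-1],
    [0,0,0.4,0,-1],
    [0,0,0.55,0,-1],
    [0,0,0.7,0,-1],
    [0,0,0.85,0,-1],
    [0,0,0.95,0,-1],
    [0,0,1,0,-1],
    [0,0,1,0,-1]
  ]
}}

```text
clock: 22.3
eef_pos: [0.4807, 0.0021, 0.2296]
tool_rot: [0.002, 1.0, -0.0, -0.001]
ft_force: [-0.5, 0.3, -0.0]
grip_width: 0.0153
```

Call:
{"api": "carry_out", "payload": {
  "moves": [
    [0,0,0.07,0,-1],
    [0,0,0.14,0,-1],
    [0,0,0.21,0,-1],
    [0,0,0.28,0,-1],
    [0,0,0.32,0,-1],
    [0,0,0.35,0,-1],
    [0,0,0.35,0,-1]
  ]
}}

```text
clock: 23.0
eef_pos: [0.4809, 0.0023, 0.1948]
tool_rot: [0.002, 1.0, -0.0, -0.0]
ft_force: [0.3, -0.2, -0.8]
grip_width: 0.0155
```

```bash
python3 - <<'E'
from h import *
o=bot.get_obs();print(o['eef_pos'],o['ft_force'])
cv2.imwrite('pics/w11.png',imaging.camera('wrist')[:,:,::-1])
E
```

```text
[0.48088232 0.00227541 0.19483356] [ 0.30514083 -0.17282652 -0.78706948]
```

View pics/w11.png

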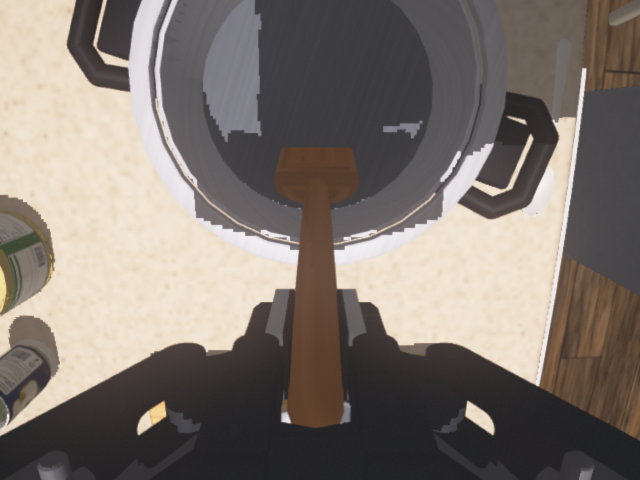

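Blade inside the pot (edge at row 150, cols 280–355). Lower the last few mm to contact.

Call:
{"api": "carry_out", "payload": {
  "moves": [
    [0,0,0.02,0,-1],
    [0,0,0.04,0,-1],
    [0,0,0.05,0,-1],
    [0,0,0.05,0,-1]
  ]
}}

```text
clock: 23.45
eef_pos: [0.481, 0.0022, 0.1902]
tool_rot: [0.002, 1.0, -0.0, -0.0]
ft_force: [-0.3, -0.4, -0.9]
grip_width: 0.0155
```

Call:
{"api": "carry_out", "payload": {
  "moves": [
    [0,0,0.01,0,-1],
    [0,0,0.02,0,-1],
    [0,0,0.02,0,-1]
  ]
}}

```text
clock: 23.75
eef_pos: [0.4811, 0.0023, 0.1882]
tool_rot: [0.002, 1.0, -0.0, -0.0]
ft_force: [0.4, -0.5, -0.9]
grip_width: 0.0151
```

Call:
{"api": "carry_out", "payload": {
  "moves": [
    [0,0,0,0,-0.5],
    [0,0,0,0,-0.4],
    [0,0,0,0,-0.3],
    [0,0,0,0,-0.1],
    [0,0,0,0,0.2],
    [0,0,0,0,0.6],
    [0,0,0,0,1],
    [0,0,0,0,1],
    [0,0,0,0,1],
    [0,0,0,0,1],
    [0,0,0,0,1]
  ]
}}

```text
clock: 24.85
eef_pos: [0.4811, 0.0023, 0.1883]
tool_rot: [0.002, 1.0, 0.0, -0.0]
ft_force: [0.3, -0.1, -0.2]
grip_width: 0.0854
```

Call:
{"api": "carry_out", "payload": {
  "moves": [
    [0,0,-0.15,0,1],
    [0,0,-0.4,0,1],
    [0,0,-0.7,0,1],
    [0,0,-1,0,1],
    [0,0,-1,0,1],
    [0,0,-1,0,1]
  ]
}}

```text
clock: 25.45
eef_pos: [0.4815, 0.0023, 0.2888]
tool_rot: [0.002, 1.0, 0.0, 0.001]
ft_force: [0.1, -0.2, -0.1]
grip_width: 0.0853
```

```bash
python3 - <<'E'
from h import *
o=bot.get_obs();print(o['eef_pos'],o['ft_force'])
cv2.imwrite('pics/w12.png',imaging.camera('wrist')[:,:,::-1])
crop(imaging.camera('side'),180,150,400,420,2.2,'pics/s12.png')
cv2.imwrite('pics/t12.png',imaging.camera('top')[:,:,::-1])
E
```

```text
[0.48152486 0.00225757 0.28881768] [ 0.06931244 -0.1688672  -0.05815098]
```

View pics/w12.png

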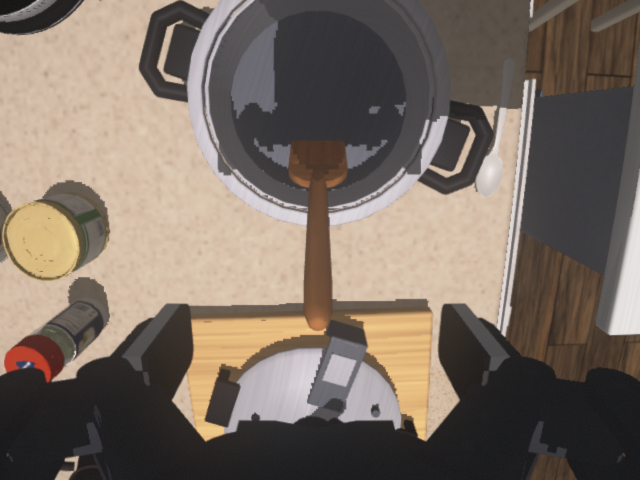

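View pics/s12.png

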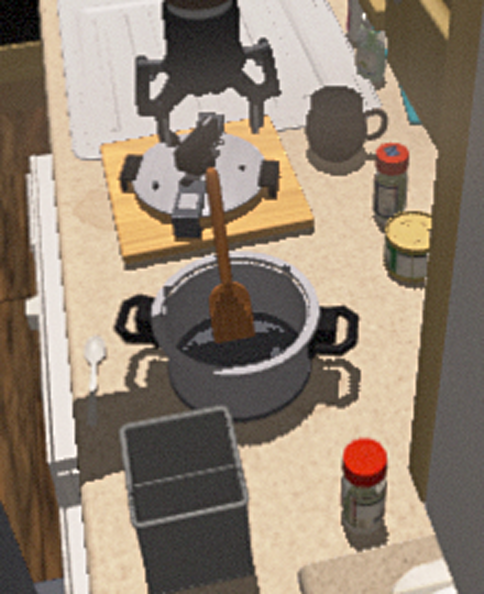

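View pics/t12.png

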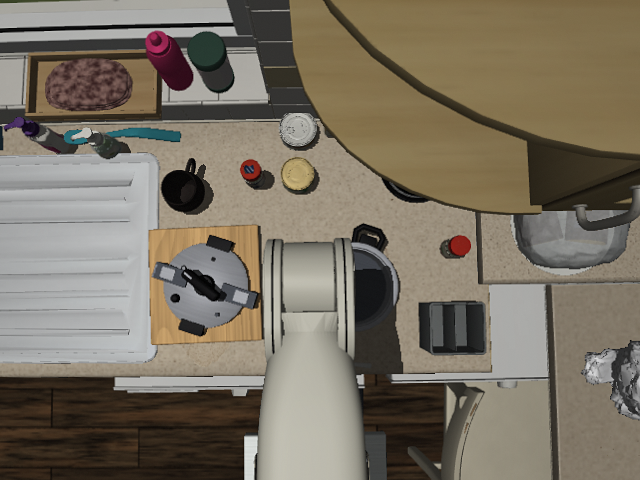

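```bash
python3 - <<'E'
from h import *
np.set_printoptions(precision=4,suppress=True)
T=imaging.camera_model('top');S=imaging.camera_model('side');m=imaging.camera_model('wrist')
print('blade',tri((m,(318,142)),(S,(180+234/2.2,150+341/2.2))),'top',tri((m,(318,326)),(S,(180+211/2.2,150+172/2.2))))
im=cv2.imread('pics/t12.png');cv2.imwrite('pics/t12c.png',cv2.resize(im[220:350,140:270],None,fx=4.5,fy=4.5,interpolation=2))
a=imaging.camera('side').astype(int);b=imaging.camera('side').astype(int)
print(np.abs(a-b)[250:340,230:340].max(), bot.get_obs()['clock'])
E
```

```text
blade (array([ 0.4801, -0.0504,  0.007 ]), [0.0015043188847952132, 0.001504318884795216]) top (array([0.4821, 0.0417, 0.1958]), [0.0016624712037483181, 0.001662471203748421])
55 25.7
```

View pics/t12c.png

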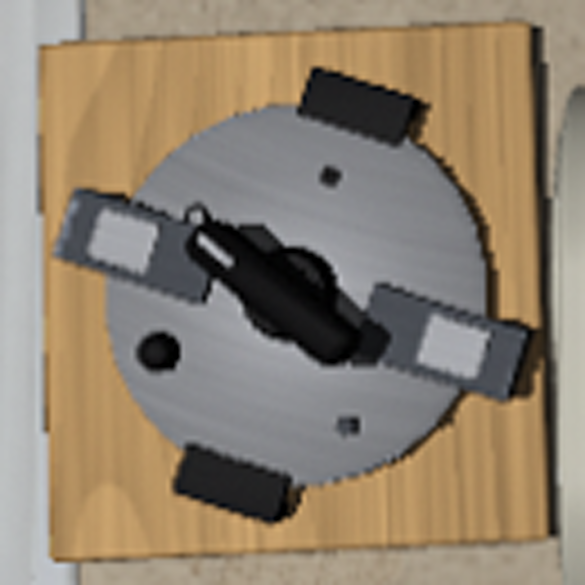

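```bash
python3 - <<'E'
from h import *
a=imaging.camera('side').astype(int)
for i in range(6): b=imaging.camera('side').astype(int)
d=np.abs(a-b); print(d[225:340,255:300].mean(), d[225:340,200:245].mean(), d[225:340,255:300].max(), d[225:340,200:245].max())
order.job_done(); print(bot.get_obs()['clock'])
E
```

```text
3.2979710144927536 2.3485346215781 44 23
the job is handed in; nothing more can be done
the job is handed in; nothing more can be done
```

I unlocked the cooker, set the lid on the board and put the spatula in the pot. The job was handed in at about 26 s; it reports no verdict.

- **Handle and lid:** I turned the handle about 69°, until the wrist torque showed it against its stop. I then lifted the lid straight up, lowered it onto the board until it touched (about 6 N on the wrist) and let go. The tool was about 1 mm from the measured middle of the board at that moment. The last top view shows the lid lying flat, with its handle about 70° from locked, so still open.
- **Spatula:** I gripped it near the top of the handle, lifted it out of the box and released it blade first in the pot. From two views, the blade edge was about 36 mm from the pot's axis and about 7 mm above the worktop, so on the inner floor within measuring error. The handle leans on the rim, with its top about 196 mm up.
- **Other things:** The pot, box and bystanders looked unmoved. The gripper was open and clear of everything.

Two checks were not clean. An early two-view height for the board's corner came out at 35 mm, against the 24 mm in the text; the lid touched at the height the text implies. My last check for movement compared side pictures about 0.3 s apart. They differed slightly more around the spatula than elsewhere (mean 3.3 against 2.3). I took this for noise at sharp edges, but did not confirm that the spatula was completely still.

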